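# Closing check of the coffee shelf

## Task

Make the closing check of the coffee shelf by pointing from above: first hold your fingertips a finger's breadth above the lid of the larger coffee jar for two seconds, without touching the jar. Then push the raised top of the push-top dispenser gently all the way down so that it is shut, come off it, and confirm it by pointing at the shut top in the same way for two seconds. Pick nothing up, and leave everything on the shelf standing where it is.

Things in the scene. Friction and masses are not known exactly. Their poses are not given: they have to be found in the camera images.
- crates: Two grey plastic crates, each 600 x 420 x 400 mm, on their long sides and stacked on the floor, mouths away from the robot; the flat top (600 mm along y, 420 mm along x) is the shelf, 44 mm above the surface on which the robot stands, with a 6 mm rim along the far edge. Origin: centre of the stack's underside, 794 mm below the shelf. Fixed.
- coffee_jar: The larger of two round glass jars with red screw lids and a paper label band: 90 mm diameter, 165 mm tall, lid 81 mm across. Loose. Origin: centre of its underside, z up. Only to be pointed at, not touched.
- coffee_jar_lid (a point): Centre of the upper face of the larger jar's lid, 165 mm above the shelf; z up.
- dispenser: White plastic push-top dispenser canister near the robot-side edge of the shelf: 72 mm diameter, shoulder narrowing to a 50 mm collar whose top is 108 mm above the shelf, and on a 28 mm stem above it the push-top. Loose, 0.25 to 0.5 kg. Origin: centre of its underside, z up.
- dispenser_top (a point): Centre of the upper face of the dispenser's push-top, a round white button 42 mm across and 12 mm thick on the canister's axis; it is about 134 mm above the shelf when raised and 120 mm when shut; z up. It moves with the top.
- push_top (a joint): Travel of the dispenser's push-top in m, straight down: 0 fully raised (open), 0.014 fully down on the collar (shut). It starts between 0 and 0.003. It slides with about 3 N of friction, has no spring, stays where it is left, and stops hard at the bottom; a push of 6 to 10 N shuts it.
- canister: White plastic storage canister with a flat screw lid and no push-top: 75 mm diameter, 118 mm tall. Loose. Origin: centre of its underside. Leave it alone.
- small_jar: The smaller glass jar with a red lid: 66 mm diameter, 110 mm tall. Loose. Origin: centre of its underside. Leave it alone.
- mug: Stainless mug, 80 mm diameter, 90 mm tall, open on top, one handle on its own +y side. Loose. Origin: centre of its underside. Leave it alone.
- tumbler: Stainless cup without a handle, 72 mm diameter, 85 mm tall, open on top. Loose. Origin: centre of its underside. Leave it alone.
- bowl: Small white ceramic bowl, 110 mm diameter, 48 mm tall. Loose. Origin: centre of its underside. Leave it alone.
- spoon_rest: Black plastic spoon rest: round dish 84 mm across at its own -y end and a 36 mm wide trough to +y, about 187 mm long and 14 mm tall. Loose. Origin: on its underside, 92 mm from the dish's end. Leave it alone.

How it is judged:
By the outcome, as a careful person would: the job done as asked, in the order asked, and still so for the second after the job is handed in, with the robot touching nothing.
It also fails if it takes over 42 s, if anything falls off the work surface, if the arm or the gripper's body presses on something with over 40 N, if the wrist force passes 120 N, or if a joint passes its speed limit or range.

## Robot

A 7-joint arm with a two-finger parallel gripper is mounted at the origin on the work surface. World frame = base frame: x ahead of the robot, y to its left, z up, the work surface at z = 0. Lengths are in mm, angles in rad, forces in N, time in s.
With the tool pointing down it reaches from about 425 to 950 mm from the base axis. Payload 16.7 kg.
Tool frame: the origin (TCP) lies between the finger pads, 19 mm behind the fingertips; this is the grasp point; z points along the fingers, y is the line along which they close (so a half turn about z gives the same grasp; the last joint's range is limited). The gripper opens to 94 mm and grips with 3 to 60 N. Pads are 16 mm wide; open, the fingers measure 119 mm over their backs; the gripper's body (75 mm by 177 mm) begins 78 mm behind the grasp point.
Start: joints at [1.014, 0.426, 0.074, 1.606, -0.034, 1.111, -0.067], TCP at [267.665, -619.622, 224.267] pointing down, gripper open.
Joint ranges: [-2.85, 2.85], [-0.5, 2.14], [-1.23, 1.37], [0.21, 2.46], [-1.02, 4.16], [0.16, 2.05], [-2.73, 2.73]. Speed limits (rad/s): [1.89, 1.89, 2.39, 2.39, 3.01, 3.01, 3.01].

## Interface

Orientations are given as a rotation vector (axis times angle).
In Python, from cell import r, snapshot, spot_in, masks_of, place_of gives the robot as it stands.
- The arm moves only by the tool apply_moves, never from a script. Its argument "steps" is one flat list of numbers, 7 for each row, row after row: the shift along the tool's x, y, z in m, then the turn, a rotation vector about the tool's x, y, z in rad, then the gripper's target within -1 to 1 (fully open at 1, half-way at 0, shut at -1). In form: [x, y, z, wx, wy, wz, gripper, x, y, z, wx, wy, wz, gripper, ...]. A call has 1 to 12 rows; each row is the pose to reach, as a shift and turn from the pose commanded when the call began, along the tool's axes at that moment; what a row does not reach only later rows make up. A row lasts 1/12 s, in which the tool goes at most 41.7 mm and 7.16 degrees, less where a joint would pass 70% of its speed; a pose out of reach is approached as far as the arm can. A call with a gripper value outside its range is refused whole. The fingers move at their own pace and stop on an object; "squeeze" is the grip in N (left out, the last holds). Time passes only in rows, so rows that repeat a pose let the fingers close. It gives the time, the measured TCP pose, the force, the opening and the grip force at its end, in the units of the state.
- r.observe(): the state, without advancing time (a new reading comes with each control period).
- snapshot(name): name is "scene" or "top"; returns a dict with "image" (400x640x3 uint8, blue, green, red), "mtx" (3x3 intrinsics, pixels), "origin" and "orientation" of the camera in the world. Camera axes: x right, y up, looking along -z (the intrinsics and any distortion apply to the point x, -y, -z); pixel columns grow to the right and rows downward; lengths in mm; the calibration is good to about 2 mm. A picture is of the moment at which its call begins. There is no depth.
- r.sign_off(): hands the job in; it is judged then, once.
Trained networks look in a picture, given as the dict that the camera call returned (one of the last four; its "shot" number tells which), for a name from the list of things; names that differ only in an ending like _2 or _b are one class to them, and where a whole thing is asked for, a point or a joint stands for the part that bears it (a point fixed in the world has none). Each returns a list of dicts, best first, with "conf" (0 to 1); they miss things now and then, are a little off and sometimes report something else, mostly with a low value. They report only what shows in the picture. A call takes as long as a camera call.
- spot_in(picture, label): "location" ([x, y, z] in mm, in the coordinates of the camera as it stood for that picture, good to about 4 mm: the middle of the surface that is visible of it).
- masks_of(picture, label): "pixels" (400x640 bool, what is visible of it).
- place_of(picture, label): "location" ([x, y, z] in mm, in the coordinates of the camera as it stood for that picture, good to about 4 mm: a listed point, or the origin of a listed thing).
The state is a dict: "clock": time; "joint_positions": joint angles; "dq": joint speeds; "joint_torque": joint torques, N m; "eef_pos": TCP position; "eef_rot": TCP orientation; "ft_force": force on the tool from outside, world axes, zero at the start; "ft_torque": the same for the moment, N m; "grip_width": finger opening in mm; "grip_force": force on a finger pad.
Only numpy, scipy, OpenCV 4.12 (cv2) and the standard library are available. Lean on these libraries where they do the work, as an engineer would, in place of code of your own. Each camera call takes 0.05 s, during which the arm holds its last target. There are 200 camera calls.

## Working session

There is one attempt and no reset: what is moved stays moved. The work goes in short steps, Python scripts to look and compute and a tool call to move; the robot and the scene stay as the last step left them, time stands still between calls to the robot, and variables do not carry over. Pictures are saved under pics/ and viewed, at most 10 in all, crops included, and the job is handed in when it is done.

Besides the shell and the picture viewer there is one more tool, called after "Request:" as a command line: name --argument value ..., lists and objects as JSON in quotes. apply_moves: Moves the arm, as the interface text tells. Its arguments: {"type":"object","properties":{"steps":{"type":"array"},"squeeze":{"type":"number"}},"required":["steps"]}

```bash
mkdir -p pics; cat > h.py <<'E'
import numpy as np, cv2
from cell import r, snapshot, spot_in, masks_of, place_of
from scipy.spatial.transform import Rotation as R
def w(p,l):
    o=np.array(p['orientation'])
    M=o if o.shape==(3,3) else R.from_rotvec(o).as_matrix() if o.size==3 else R.from_quat(o).as_matrix()
    return M@np.array(l)+np.array(p['origin'])
def pix(p,X):
    o=np.array(p['orientation'])
    M=o if o.shape==(3,3) else R.from_rotvec(o).as_matrix() if o.size==3 else R.from_quat(o).as_matrix()
    c=M.T@(np.array(X)-np.array(p['origin'])); u=np.array(p['mtx'])@np.array([c[0],-c[1],-c[2]]); return u[:2]/u[2]
E
python3 - <<'E'
from h import *
for n in ["scene","top"]:
    p=snapshot(n); cv2.imwrite(f"pics/{n}0.png",p['image']); print(n,p['origin'],p['orientation'],[k for k in p])
    for l in ["coffee_jar","coffee_jar_lid","dispenser","dispenser_top","canister","small_jar","mug","tumbler","bowl","spoon_rest"]:
        print(l,[(round(d['conf'],2),w(p,d['location']).round(0).tolist(),pix(p,w(p,d['location'])).round(0).tolist()) for d in place_of(p,l)[:2]])
s=r.observe();print(s['clock'],s['eef_pos'],s['eef_rot'],s['ft_force'],s['grip_width'])
print(R.from_rotvec(s['eef_rot']).as_matrix().round(3))
E
```

```text
scene [1403.11507472  124.86033602  929.81610803] [0.4350137  0.5234368  1.65706585] ['image', 'mtx', 'origin', 'orientation', 'shot']
coffee_jar [(0.91, [609.0, 10.0, 42.0], [325.0, 147.0])]
coffee_jar_lid [(0.7, [605.0, 10.0, 208.0], [325.0, 104.0])]
dispenser [(0.84, [473.0, 187.0, 44.0], [386.0, 120.0])]
dispenser_top [(0.45, [471.0, 186.0, 176.0], [391.0, 87.0])]
canister [(0.88, [459.0, -166.0, 41.0], [278.0, 108.0])]
small_jar [(0.87, [602.0, 167.0, 40.0], [377.0, 151.0])]
mug [(0.68, [600.0, -210.0, 47.0], [255.0, 136.0])]
tumbler [(0.6, [750.0, 93.0, 42.0], [347.0, 187.0])]
bowl [(0.62, [721.0, -188.0, 44.0], [252.0, 168.0])]
spoon_rest []
top [ 422.87911337    1.4969779  1148.74126578] [ 0.11069534 -0.08535517 -1.54901215] ['image', 'mtx', 'origin', 'orientation', 'shot']
coffee_jar [(0.87, [611.0, 9.0, 45.0], [325.0, 178.0])]
coffee_jar_lid [(0.6, [608.0, 7.0, 212.0], [325.0, 167.0]), (0.38, [462.0, -13.0, 46.0], [332.0, 239.0])]
dispenser [(0.57, [474.0, 184.0, 52.0], [252.0, 232.0])]
dispenser_top [(0.69, [477.0, 183.0, 182.0], [242.0, 228.0])]
canister [(0.83, [457.0, -169.0, 43.0], [396.0, 242.0]), (0.62, [744.0, 94.0, 49.0], [292.0, 126.0])]
small_jar [(0.7, [604.0, 166.0, 46.0], [261.0, 180.0])]
mug [(0.83, [598.0, -213.0, 48.0], [414.0, 185.0])]
tumbler [(0.61, [743.0, 95.0, 48.0], [291.0, 126.0]), (0.51, [602.0, 166.0, 46.0], [261.0, 181.0])]
bowl [(0.74, [725.0, -188.0, 40.0], [404.0, 136.0])]
spoon_rest [(0.77, [464.0, -10.0, 48.0], [331.0, 238.0])]
1.1 [ 267.68021876 -619.59302346  224.25555037] [-3.07642426e+00 -6.36126109e-01 -6.61811300e-06] [ 0.93402285 -0.71376875 -0.72716519] 93.9933949744765
[[ 0.918  0.397 -0.   ]
 [ 0.397 -0.918  0.   ]
 [ 0.    -0.    -1.   ]]
```

View pics/scene0.png

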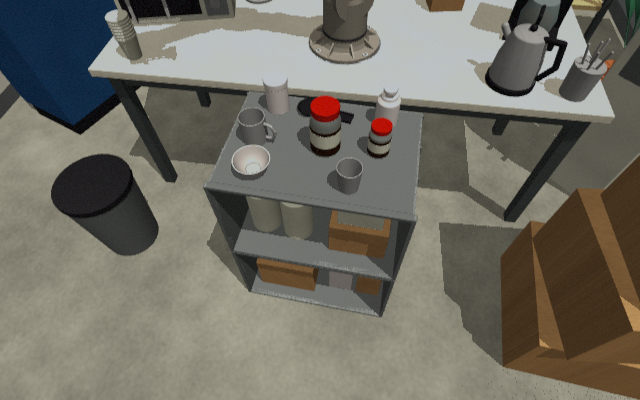

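View pics/top0.png

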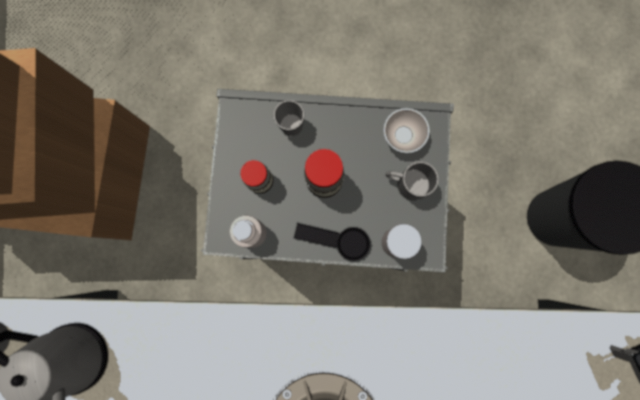

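The scene image shows the large red lid at (325,104) and the dispenser at (389,100). In the top view they are at (324,168) and (245,230). Both agree with the networks: lid centre ≈ (608, 9, 209), dispenser axis ≈ (474, 185). I'll rise, travel over the jar and close the fingers on the way.

Request:
apply_moves --steps '[0,0,-0.04,0,0,0,-1,0,0,-0.08,0,0,0,-1,0.03,-0.024,-0.1,0,0,0,-1,0.06,-0.048,-0.1,0,0,0,-1,0.09,-0.071,-0.1,0,0,0,-1,0.12,-0.095,-0.1,0,0,0,-1,0.15,-0.118,-0.1,0,0,0,-1,0.18,-0.142,-0.1,0,0,0,-1,0.21,-0.165,-0.1,0,0,0,-1,0.24,-0.189,-0.1,0,0,0,-1,0.27,-0.213,-0.1,0,0,0,-1,0.3,-0.236,-0.1,0,0,0,-1]'

```text
clock: 2.1
eef_pos: [449.9, -282.1, 324.6]
eef_rot: [3.076, 0.636, 0.001]
ft_force: [1.2, -1.1, 0.1]
grip_width: 17.5
grip_force: 0.0
```

```bash
python3 - <<'E'
from h import *
# refine with masks: intersect centroid of top faces
p=snapshot("top"); o=np.array(p['orientation']); M=R.from_rotvec(o).as_matrix() if o.size==3 else o
def ray(u,z):
    c=np.linalg.inv(np.array(p['mtx']))@np.array([u[0],u[1],1]); d=M@np.array([c[0],-c[1],-c[2]]); O=np.array(p['origin']); return O+d*(z-O[2])/d[2]
im=p['image'].astype(int)
red=((im[...,2]>120)&(im[...,1]<70)).astype('uint8')
n,_,st,ce=cv2.connectedComponentsWithStats(red)
for i in range(1,n):
    if st[i,4]>150: print(st[i],ce[i].round(1),ray(ce[i],205).round(1))
m=masks_of(p,"dispenser_top")
for d in m[:2]:
    y,x=np.nonzero(d['pixels']);print(d['conf'],x.min(),x.max(),y.min(),y.max())
q=cv2.resize(p['image'][200:270,205:290],None,fx=6,fy=6,interpolation=cv2.INTER_CUBIC);cv2.imwrite('pics/d.png',q)
s=r.observe();print(s['clock'],s['eef_pos'],s['eef_rot'],s['grip_width'])
print(pix(p,[474,185,178]),pix(p,[474,185,44]))
E
```

```text
[ 305  150   38   36 1069] [323.6 167.7] [606.9  10.3 205. ]
[242 162  25  24 477] [253.6 173.3] [592.4 159.  205. ]
0.73 233 251 222 239
2.2 [ 452.49570101 -278.35633472  324.66514697] [-3.07324795e+00 -6.47816500e-01 -2.50265241e-03] 9.400048602705347
[241.43401588 229.4085198 ] [251.61812759 232.49384977]
```

View pics/d.png

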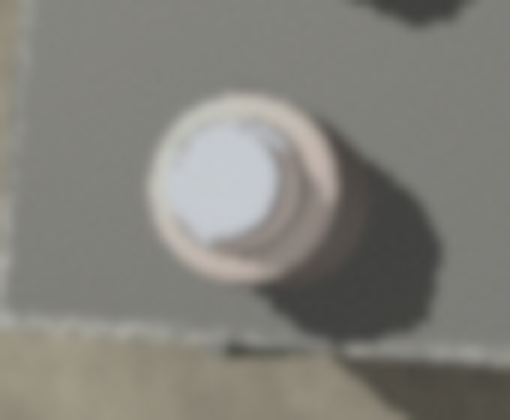

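In the crop, the button centre is at (222,181), which is pixel (242,230) in the full picture, so the dispenser axis is ≈ (473,184). The lid is at ≈ (607,10).

Request:
apply_moves --steps '[0.03,-0.024,0,0,0,0,-1,0.06,-0.048,0,0,0,0,-1,0.09,-0.071,0,0,0,0,-1,0.12,-0.095,0,0,0,0,-1,0.15,-0.119,0,0,0,0,-1,0.18,-0.143,0,0,0,0,-1,0.21,-0.167,0.01,0,0,0,-1,0.24,-0.19,0.03,0,0,0,-1,0.26,-0.206,0.05,0,0,0,-1,0.26,-0.206,0.06,0,0,0,-1,0.26,-0.206,0.06,0,0,0,-1,0.26,-0.206,0.06,0,0,0,-1]'

```text
clock: 3.2
eef_pos: [606.2, 7.3, 264.1]
eef_rot: [3.077, 0.635, -0.002]
ft_force: [-0.8, 0.5, 0.1]
grip_width: 0.3
grip_force: 0.0
```

```bash
python3 - <<'E'
from h import *
p=snapshot("scene"); cv2.imwrite('pics/s2.png',cv2.resize(p['image'][20:200,200:440],None,fx=3,fy=3))
s=r.observe();print(s['clock'],s['eef_pos'],s['eef_rot'],s['grip_width'],s['ft_force'])
Mt=R.from_rotvec(s['eef_rot']).as_matrix();print(Mt.T@(np.array([607,10,245])-s['eef_pos']))
E
```

```text
3.25 [606.54155562   6.87521303 264.97771822] [3.07649270e+00 6.33750743e-01 4.97794042e-04] 0.9276983941853474 [ 0.12402124 -0.11851954  0.37910523]
[ 1.65193508 -2.70030194 19.97656553]
```

View pics/s2.png

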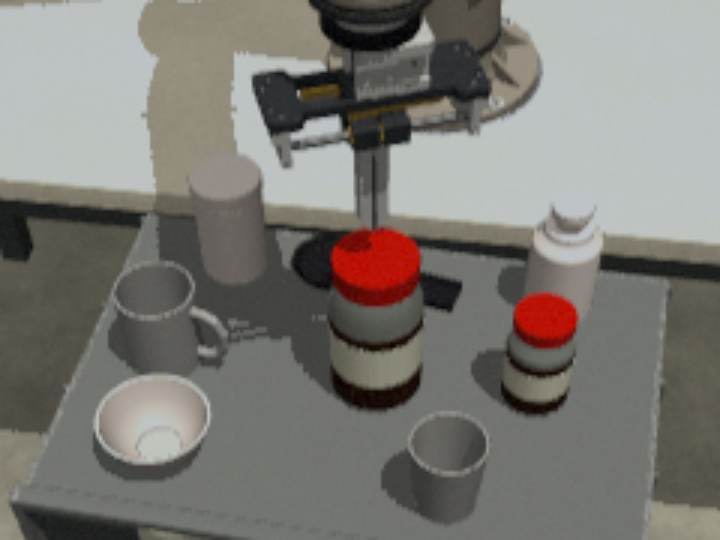

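The closed fingertips are at (375,228), centred over the large jar's lid at (376,250), with everything still upright. I'll lower to about 17 mm above the lid and hold.

Request:
apply_moves --steps '[0.001,-0.001,0.008,0,0,0,-1,0.002,-0.003,0.014,0,0,0,-1,0.002,-0.003,0.018,0,0,0,-1,0.002,-0.003,0.019,0,0,0,-1,0.002,-0.003,0.019,0,0,0,-1,0.002,-0.003,0.019,0,0,0,-1,0.002,-0.003,0.019,0,0,0,-1,0.002,-0.003,0.019,0,0,0,-1,0.002,-0.003,0.019,0,0,0,-1,0.002,-0.003,0.019,0,0,0,-1,0.002,-0.003,0.019,0,0,0,-1,0.002,-0.003,0.019,0,0,0,-1]'

```text
clock: 4.25
eef_pos: [607.2, 11.8, 245.3]
eef_rot: [-3.076, -0.636, -0.0]
ft_force: [0.1, -0.1, -0.1]
grip_width: 0.7
grip_force: 0.0
```

Request:
apply_moves --steps '[0,0,0,0,0,0,-1,0,0,0,0,0,0,-1,0,0,0,0,0,0,-1,0,0,0,0,0,0,-1,0,0,0,0,0,0,-1,0,0,0,0,0,0,-1,0,0,0,0,0,0,-1,0,0,0,0,0,0,-1,0,0,0,0,0,0,-1,0,0,0,0,0,0,-1,0,0,0,0,0,0,-1,0,0,0,0,0,0,-1]'

```text
clock: 5.25
eef_pos: [607.1, 11.8, 245.3]
eef_rot: [-3.076, -0.636, -0.0]
ft_force: [-1.2, 0.4, 0.3]
grip_width: 0.3
grip_force: 0.0
```

Request:
apply_moves --steps '[0,0,0,0,0,0,-1,0,0,0,0,0,0,-1,0,0,0,0,0,0,-1,0,0,0,0,0,0,-1,0,0,0,0,0,0,-1,0,0,0,0,0,0,-1,0,0,0,0,0,0,-1,0,0,0,0,0,0,-1,0,0,0,0,0,0,-1,0,0,0,0,0,0,-1,0,0,0,0,0,0,-1,0,0,0,0,0,0,-1]'

```text
clock: 6.25
eef_pos: [607.2, 11.8, 245.3]
eef_rot: [-3.076, -0.636, -0.0]
ft_force: [0.2, -0.3, -0.0]
grip_width: 0.9
grip_force: 0.0
```

Request:
apply_moves --steps '[0,0,0,0,0,0,-1,0,0,0,0,0,0,-1,0,0,0,0,0,0,-1,0,0,-0.03,0,0,0,-1,-0.008,-0.03,-0.04,0,0,0,-1,-0.017,-0.065,-0.04,0,0,0,-1,-0.026,-0.1,-0.04,0,0,0,-1,-0.035,-0.135,-0.04,0,0,0,-1,-0.044,-0.17,-0.03,0,0,0,-1,-0.052,-0.2,-0.01,0,0,0,-1,-0.055,-0.211,0.005,0,0,0,-1,-0.055,-0.211,0.015,0,0,0,-1]'

```text
clock: 7.25
eef_pos: [470.8, 186.0, 229.4]
eef_rot: [-3.075, -0.643, 0.001]
ft_force: [-0.5, -0.6, -0.4]
grip_width: 0.8
grip_force: 0.0
```

Request:
apply_moves --steps '[0,0,0,0,0,0,-1,0,0,0,0,0,0,-1,0,0,0,0,0,0,-1]'

```text
clock: 7.5
eef_pos: [474.0, 182.9, 231.0]
eef_rot: [-3.077, -0.633, -0.001]
ft_force: [0.8, -0.1, -0.4]
grip_width: 0.4
grip_force: 0.0
```

```bash
python3 - <<'E'
from h import *
p=snapshot("scene"); c=p['image'][50:150,340:440]
s=r.observe()
t=snapshot("top"); c2=t['image'][180:280,190:290]
cv2.imwrite('pics/s3.png',cv2.resize(np.hstack([c,c2]),None,fx=4,fy=4,interpolation=cv2.INTER_CUBIC))
print(s['clock'],s['eef_pos'],s['eef_rot'],s['ft_force'])
tip=s['eef_pos']-np.array([0,0,19]); print((pix(p,tip)-[340,50])*4,(pix(p,[473,184,178])-[340,50])*4,(pix(t,[473,184,178])-[190,180])*4)
Mt=R.from_rotvec(s['eef_rot']).as_matrix();print(Mt.T@(np.array([473,184,205])-s['eef_pos']))
E
```

```text
7.55 [474.05822589 182.96673647 231.04647818] [-3.07684366e+00 -6.33402394e-01 -1.60634704e-03] [ 0.40325671  0.34417179 -0.55085352]
[207.20192287 109.08748669] [202.17305229 146.82913046] [207.50809712 199.52782941]
[-0.59134906 -1.36676756 26.04589706]
```

View pics/s3.png

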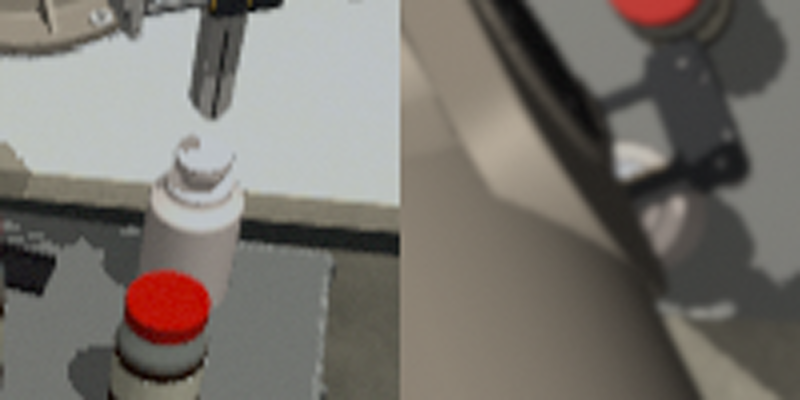

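The fingertips at (210,115) sit straight above the button at (205,152), and both show the same small calibration offset. I'll descend and press gently in short steps.

Request:
apply_moves --steps '[0,-0.001,0.01,0,0,0,-1,0,-0.001,0.02,0,0,0,-1,0,-0.001,0.027,0,0,0,-1,0,-0.001,0.031,0,0,0,-1,0,-0.001,0.033,0,0,0,-1,0,-0.001,0.035,0,0,0,-1,0,-0.001,0.037,0,0,0,-1,0,-0.001,0.039,0,0,0,-1,0,-0.001,0.04,0,0,0,-1,0,-0.001,0.041,0,0,0,-1,0,-0.001,0.042,0,0,0,-1,0,-0.001,0.042,0,0,0,-1]'

```text
clock: 8.6
eef_pos: [472.5, 184.5, 188.2]
eef_rot: [-3.077, -0.636, 0.0]
ft_force: [-0.1, 0.1, -0.7]
grip_width: 0.8
grip_force: 0.0
```

Request:
apply_moves --steps '[0,0,0.001,0,0,0,-1,0,0,0.002,0,0,0,-1,0,0,0.003,0,0,0,-1]'

```text
clock: 8.85
eef_pos: [472.7, 184.6, 185.3]
eef_rot: [-3.076, -0.636, -0.001]
ft_force: [-0.1, -1.5, 3.7]
grip_width: 0.4
grip_force: 1.5
```

Request:
apply_moves --steps '[0,0,0.001,0,0,0,-1,0,0,0.002,0,0,0,-1]'

```text
clock: 9.02
eef_pos: [472.7, 184.6, 183.3]
eef_rot: [-3.076, -0.636, -0.001]
ft_force: [0.2, 0.4, 3.6]
grip_width: 0.5
grip_force: 1.5
```

Request:
apply_moves --steps '[0,0,0.0005,0,0,0,-1,0,0,0.001,0,0,0,-1]'

```text
clock: 9.18
eef_pos: [472.9, 184.7, 182.9]
eef_rot: [-3.076, -0.636, -0.001]
ft_force: [-4.7, -1.4, 20.9]
grip_width: 0.6
grip_force: 10.2
```

20 N and no further travel at fingertip height 164 mm means the top is shut. I'll come off and check.

Request:
apply_moves --steps '[0,0,-0.002,0,0,0,-1,0,0,-0.01,0,0,0,-1,0,0,-0.03,0,0,0,-1,0,0,-0.045,0,0,0,-1,0,0,-0.045,0,0,0,-1,0,0,-0.045,0,0,0,-1]'

```text
clock: 9.68
eef_pos: [472.9, 184.7, 228.0]
eef_rot: [-3.076, -0.636, -0.002]
ft_force: [-0.4, -0.3, 0.9]
grip_width: 0.7
grip_force: 0.0
```

```bash
python3 - <<'E'
from h import *
p=snapshot("scene"); c=p['image'][50:150,340:440]
s=r.observe()
cv2.imwrite('pics/s4.png',cv2.resize(c,None,fx=4,fy=4,interpolation=cv2.INTER_CUBIC))
print(s['clock'],s['eef_pos'],s['ft_force'])
for l in ("dispenser","dispenser_top","coffee_jar"):print(l,[(round(d['conf'],2),w(p,d['location']).round(0).tolist()) for d in place_of(p,l)[:1]])
E
```

```text
9.7333 [472.54456821 184.44472821 227.27988019] [-0.38494514  0.07089015 -0.47641913]
dispenser [(0.87, [475.0, 185.0, 41.0])]
dispenser_top [(0.63, [606.0, 12.0, 209.0])]
coffee_jar [(0.63, [608.0, 9.0, 40.0])]
```

View pics/s4.png

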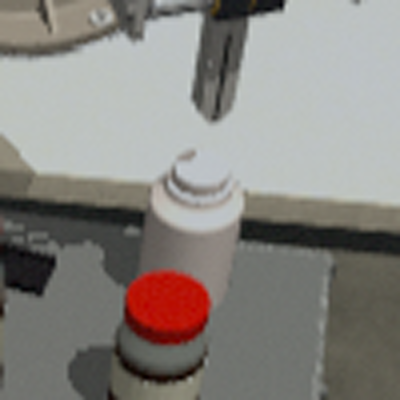

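The button at (205,168) now sits on the collar with no stem showing, and the dispenser has not moved. I'll point 16 mm above it.

Request:
apply_moves --steps '[0,0,0.01,0,0,0,-1,0,0,0.02,0,0,0,-1,0,0,0.026,0,0,0,-1,0,0,0.028,0,0,0,-1,0,0,0.028,0,0,0,-1,0,0,0.028,0,0,0,-1,0,0,0.028,0,0,0,-1,0,0,0.028,0,0,0,-1,0,0,0.028,0,0,0,-1,0,0,0.028,0,0,0,-1,0,0,0.028,0,0,0,-1,0,0,0.028,0,0,0,-1]'

```text
clock: 10.88
eef_pos: [472.6, 184.6, 199.4]
eef_rot: [-3.076, -0.636, -0.0]
ft_force: [-0.6, 0.0, -0.7]
grip_width: 0.5
grip_force: 0.0
```

Request:
apply_moves --steps '[0,0,0,0,0,0,-1,0,0,0,0,0,0,-1,0,0,0,0,0,0,-1,0,0,0,0,0,0,-1,0,0,0,0,0,0,-1,0,0,0,0,0,0,-1,0,0,0,0,0,0,-1,0,0,0,0,0,0,-1,0,0,0,0,0,0,-1,0,0,0,0,0,0,-1,0,0,0,0,0,0,-1,0,0,0,0,0,0,-1]'

```text
clock: 11.88
eef_pos: [472.6, 184.6, 199.3]
eef_rot: [-3.076, -0.636, 0.0]
ft_force: [-0.1, 0.1, -0.1]
grip_width: 0.4
grip_force: 0.0
```

Request:
apply_moves --steps '[0,0,0,0,0,0,-1,0,0,0,0,0,0,-1,0,0,0,0,0,0,-1,0,0,0,0,0,0,-1,0,0,0,0,0,0,-1,0,0,0,0,0,0,-1,0,0,0,0,0,0,-1,0,0,0,0,0,0,-1,0,0,0,0,0,0,-1,0,0,0,0,0,0,-1,0,0,0,0,0,0,-1,0,0,0,0,0,0,-1]'

```text
clock: 12.88
eef_pos: [472.6, 184.6, 199.3]
eef_rot: [-3.076, -0.636, -0.0]
ft_force: [0.2, 0.9, -0.1]
grip_width: 0.4
grip_force: 0.0
```

Request:
apply_moves --steps '[0,0,0,0,0,0,-1,0,0,0,0,0,0,-1,0,0,0,0,0,0,-1,0,0,0,0,0,0,-1,0,0,-0.02,0,0,0,-1,0,0,-0.05,0,0,0,-1,0,0,-0.08,0,0,0,-1,0,0,-0.1,0,0,0,-1,0,0,-0.1,0,0,0,-1,0,0,-0.1,0,0,0,-1]'

```text
clock: 13.72
eef_pos: [473.0, 184.7, 300.1]
eef_rot: [-3.076, -0.636, -0.003]
ft_force: [-0.8, 0.6, -0.9]
grip_width: 0.6
grip_force: 0.0
```

```bash
python3 - <<'E'
from h import *
p=snapshot("scene")
for l in ("dispenser","dispenser_top","coffee_jar","small_jar"):print(l,[(round(d['conf'],2),w(p,d['location']).round(0).tolist()) for d in place_of(p,l)[:2]])
s=r.observe();print(s['clock'],s['eef_pos'],s['ft_force'])
print(r.sign_off())
E
```

```text
dispenser [(0.81, [474.0, 186.0, 46.0])]
dispenser_top [(0.67, [472.0, 186.0, 162.0])]
coffee_jar [(0.59, [608.0, 11.0, 38.0])]
small_jar [(0.95, [603.0, 170.0, 41.0])]
13.9667 [472.1980006  184.34620883 298.33661133] [ 0.64064839 -0.10072524  0.21166368]
the job is handed in; nothing more can be done
None
```

The closing check is done and handed in at about 14 s: I pointed about 17 mm above the larger jar's lid for over 2 s, pressed the dispenser top shut (about 21 N at the stop, above the stated 6 to 10 N), came off, and pointed about 16 mm above the shut top for over 2 s; the final image put the jars and dispenser where they started.

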